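# Stack a lidded ingredient tub on another by the feet

### The arm

A 6-joint arm with a two-finger parallel gripper is mounted at the origin on the work surface. World frame = base frame: x ahead of the robot, y to its left, z up, the work surface at z = 0. Lengths are in mm, angles in rad, forces in N, time in s.
With the tool pointing down it reaches from about 350 to 975 mm from the base axis. Payload 7.1 kg.
Tool frame: the origin (TCP) lies at the centre of the arm's flange, where the gripper is bolted on; the fingertips stand 182 mm ahead of it and the grasp point (between the pads) lies 163 mm ahead of it; x points along the fingers, y is the direction in which the jaws open and shut, and the axes are right-handed (so a half turn about x gives the same grasp; the last joint's range is limited). The gripper opens to 88 mm and grips with 3 to 60 N. Pads are 20 mm wide; open, the fingers measure 115 mm over their backs; the gripper's body (75 mm by 178 mm) begins 61 mm behind the grasp point.
Start: joints at [-1.331, 0.423, 1.63, -0, 1.089, -0.019], TCP at [159.97, -604.166, 404.675] pointing down, gripper open.
Joint ranges: [-3, 3], [-0.9, 2.11], [0.09, 2.58], [-1.31, 4.45], [0.11, 2.69], [-2.54, 2.54]. Speed limits (rad/s): [2.39, 2.39, 3.01, 3.14, 3.14, 3.14].

### API

Orientations are given as a rotation vector (axis times angle).
In Python, from workcell import readout, viewer, workorder, models gives the robot as it stands. The module is installed in compiled form; this text tells all that it offers.
- The arm moves only by the tool apply_moves, never from a script. Its argument "commands" is a list that holds one entry, the list of rows, each a list of 4 numbers: the shift along the world's x, y, z in m, then the turn about the world's z in rad. A call has 1 to 8 rows; each row is the pose to reach, as a shift and turn from the pose commanded when the call began; what a row does not reach only later rows make up. A row lasts 1/8 s, in which the tool goes at most 62.5 mm and 10.7 degrees, less where a joint would pass 70% of its speed; a pose out of reach is approached as far as the arm can. A call with a gripper value outside its range is refused whole. "gripper" is the finger opening in m, from 0 to 0.0878, set as the call begins (left out, the last holds). The fingers move at their own pace and stop on an object; the grip force is fixed at half the most. Time passes only in rows, so rows that repeat a pose let the fingers close. It gives the time, the measured TCP pose, the force and the opening at its end, in the units of the state.
- readout.get_obs(): the state, without advancing time (a new reading comes with each control period).
- viewer.get_image(name): name is "side" or "top" or "wrist"; returns a dict with "color" (400x640x3 uint8, red, green, blue), "vertical_fov" (degrees; the focal length in pixels is half the picture's height over the tangent of half this angle, whatever the lens; pixels are square), "cx", "cy" (the principal point, pixels), "D" ([k1, k2, p1, p2, k3] as OpenCV has them; the pictures are not rectified), "rvec" (rotation vector, rad) and "tvec" (3), from world to camera coordinates, as OpenCV has them. Camera axes: x right, y down, z forward; pixel columns grow to the right and rows downward; lengths in mm; the calibration is good to about 2 mm. A picture is of the moment at which its call begins. There is no depth.
- workorder.close_job(): hands the job in, once; it reports no verdict.
Trained networks look in the newest picture that a camera, given by its name, has taken for a name from the list of things; names that differ only in an ending like _2 or _b are one class to them, and where a whole thing is asked for, a point or a joint stands for the part that bears it (a point fixed in the world has none). Each returns a list of dicts, best first, with "conf" (0 to 1); they miss things now and then, are a little off and sometimes report something else, mostly with a low value. They report only what shows in the picture. A call takes as long as a camera call.
- models.search_frame(camera, label): "position" ([x, y, z] in mm, in world coordinates, good to about 4 mm: the middle of the surface that is visible of it).
- models.place_of(camera, label): "position" ([x, y, z] in mm, in world coordinates, good to about 4 mm: a listed point, or the origin of a listed thing).
The state is a dict: "t": time; "qpos": joint angles; "qvel": joint speeds; "joint_torque": joint torques, N m; "ee_pos": TCP position; "orientation": TCP orientation; "ft_force": force on the tool from outside, world axes, zero at the start; "moment": the same for the moment, N m; "width": finger opening in mm.
Only numpy, scipy, OpenCV 4.12 (cv2) and the standard library are available. Lean on these libraries where they do the work, as an engineer would, in place of code of your own. Each camera call takes 0.05 s, during which the arm holds its last target.

### The job

Clear the dough bench: pick up the tub with the green lid and stack it on the tub with the red lid, lengthways the same way, so that all four of its feet have dropped home into the corner recesses of the red lid and it sits level. The lids only lie loosely on the tubs and the red one may lie off centre, so feel for the recesses; keep the green tub upright with its lid on, do not let it drop or slam onto the stack, leave the red tub standing where it is and do not disturb the white-lidded tub, the scraper, the shaker or the spray can.

Things in the scene. Friction and masses are not known exactly. Their poses are not given: they have to be found in the camera images.
- red_tub: narrow milky plastic tub with a loose red lid, full (0.6 to 1 kg), loose on the bench; it stays where it stands. Body 150 mm long (x), 64 mm wide (y), straight walls; end flanges make the rim 170 mm long. Four feet 14 (x) x 12 (y) x 8 mm high, centred at x = +-60, y = +-20 mm. Origin: centre, underside of the feet, z up. Rim 72 mm, lid top 81 mm, recess floors 75 mm above the origin
- red_rim (a point): centre of the red tub's rim, axes as the tub, where the loose red lid lies (this point is of the tub, not the lid: the red lid's place is not measured). Lid 160 x 60 x 9 mm with four recesses 17 (x) x 15 (y) x 6 mm deep at x = +-60, y = +-20 mm of the lid. The lid lies up to 8.5 mm off along x, 2 mm along y, either way, turned under 2 degrees; rubbing feet may slide it that far
- green_tub: the tub to stack, with a loose green lid: same sizes as red_tub in all, 0.3 to 0.65 kg. Grasp it across y: walls 64 mm apart, straight and plain from 8 to 72 mm above its origin (centre, underside of the feet; z up, x lengthways). Half a turn makes no difference. Standing on the red lid with its feet out of the recesses its origin is 81 mm above red_tub's; with the feet home, 75 mm
- green_lid: loose green lid on the green tub, same lid as the red one. Origin: centre of the face that lies on the rim (72 mm above the green tub's origin), z up, x lengthways; its top is 9 mm higher. It has the same play on its tub and never stands out over the side walls
- white_tub: bystander: same kind of tub with a white lid, top 81 mm above its origin (centre, underside of the feet). Leave alone
- scraper: bystander: bench scraper lying flat, 150 mm (x) by 104 mm (y), black handle 22 mm high along its -y edge. Origin: middle, underside. Leave alone
- shaker: bystander: aluminium shaker, 70 mm across, 101 mm high. Origin: centre of the underside. Leave alone
- spray: bystander: white spray can with coloured bands, 54 mm across, 158 mm high. Origin: centre of the underside. Leave alone

How it is judged:
By the outcome, as a careful person would: the job done as asked, in the order asked, and still so for the second after the job is handed in, with the robot touching nothing.
It also fails if it takes over 67 s, if anything falls off the work surface, if the arm or the gripper's body presses on something with over 40 N, if the wrist force passes 120 N, or if a joint passes its speed limit or range.

## Working session

There is one attempt and no reset: what is moved stays moved. The work goes in short steps, Python scripts to look and compute and a tool call to move; the robot and the scene stay as the last step left them, time stands still between calls to the robot, and variables do not carry over. Pictures are saved under pics/ and viewed, and the job is handed in when it is done.

Besides the shell and the picture viewer there is one more tool, called after ">>>" by a JSON object that holds its "op" and its "data". apply_moves: Moves the arm, as the interface text tells. Its arguments: {"type":"object","properties":{"commands":{"type":"array","items":{"type":"array","items":{"type":"array","items":{"type":"number"}}}},"gripper":{"type":"number"}},"required":["commands"]}

```bash
mkdir -p pics; cat > h.py <<'E'
from workcell import readout, viewer, workorder, models
import numpy as np, cv2
def cam(n,save=None):
    im=viewer.get_image(n)
    if save: cv2.imwrite('pics/'+save,im['color'][:,:,::-1])
    f=200/np.tan(np.radians(im['vertical_fov'])/2)
    K=np.array([[f,0,im['cx']],[0,f,im['cy']],[0,0,1.]])
    return im['color'],K,np.array(im['D'],float),np.array(im['rvec'],float),np.array(im['tvec'],float)
def ray(c,uv,z):
    _,K,D,r,t=c
    p=cv2.undistortPoints(np.array(uv,float).reshape(-1,1,2),K,D).reshape(-1,2)
    R=cv2.Rodrigues(r)[0]; C=-R.T@t.ravel()
    d=np.c_[p,np.ones(len(p))]@R
    return C+d*((z-C[2])/d[:,2])[:,None]
def proj(c,P):
    return cv2.projectPoints(np.array(P,float).reshape(-1,3),c[3],c[4],c[1],c[2])[0].reshape(-1,2)
E
python3 - <<'E'
from h import *
for n in ['top','side','wrist']:
    cam(n,n+'0.png')
for n in ['top','side']:
    for l in ['red_tub','red_rim','green_tub','green_lid','white_tub','scraper','shaker','spray']:
        print(n,l,[(np.round(d['position']),round(d['conf'],2)) for d in models.place_of(n,l)[:2]])
o=readout.get_obs();print(o)
E
```

```text
top red_tub [(array([ 458., -229.,    0.]), 0.61)]
top red_rim [(array([ 455., -230.,   72.]), 0.91)]
top green_tub [(array([ 460., -230.,   -0.]), 0.55)]
top green_lid [(array([619.,  26.,  74.]), 0.92)]
top white_tub [(array([472., 261.,   5.]), 0.81), (array([ 739., -247.,   -3.]), 0.28)]
top scraper [(array([404.,  -6.,  -5.]), 0.77)]
top shaker [(array([750., 259.,   1.]), 0.82)]
top spray [(array([ 740., -246.,    2.]), 0.57)]
side red_tub [(array([ 458., -227.,    0.]), 0.76)]
side red_rim [(array([ 454., -231.,    3.]), 0.71)]
side green_tub [(array([617.,  27.,  -1.]), 0.58)]
side green_lid [(array([615.,  32.,  72.]), 0.64)]
side white_tub [(array([480., 263.,   0.]), 0.76)]
side scraper [(array([404.,  -6.,  -0.]), 0.97), (array([476., 262.,   0.]), 0.21)]
side shaker [(array([753., 264.,   3.]), 0.77)]
side spray [(array([ 743., -248.,    3.]), 0.95)]
{'t': 0.95, 'qpos': array([-1.33099722e+00,  4.23087023e-01,  1.62986912e+00,  1.32924320e-05,
        1.08857732e+00, -1.89984245e-02]), 'qvel': array([ 0.00172793, -0.00142267, -0.00014116, -0.00137528, -0.00144317,
        0.00068563]), 'joint_torque': array([ 2.40492170e-06, -5.44577801e+01, -2.74046892e+01,  6.44681579e-02,
        1.65075192e-02, -3.11251722e-05]), 'ee_pos': array([ 159.97618011, -604.17915912,  404.69532933]), 'orientation': array([ 2.08342062,  0.27103742, -2.08338232]), 'ft_force': array([ 0.82913872,  0.41588577, -0.13477015]), 'moment': array([ 0.00363242,  0.00326251, -0.00453806]), 'width': 88.41357396982879}
```

View pics/top0.png

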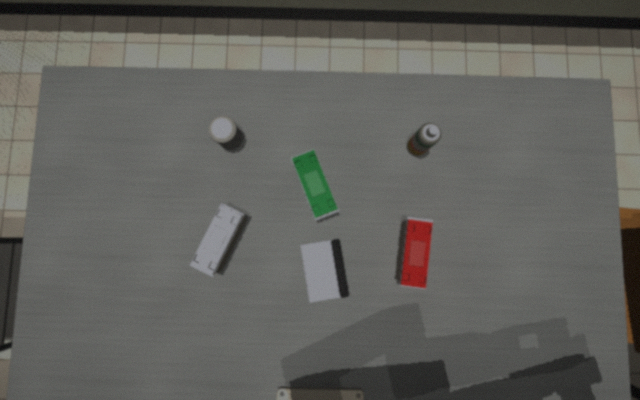

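View pics/side0.png

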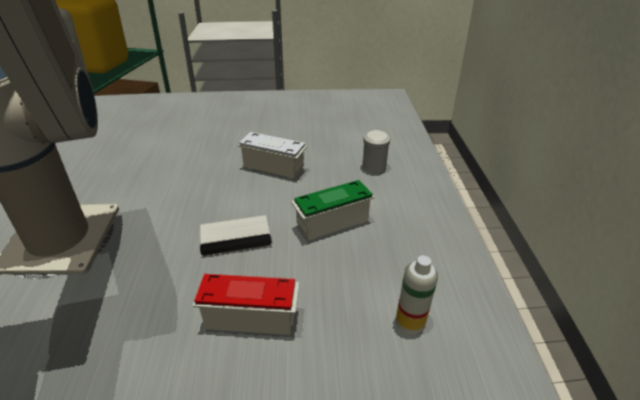

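View pics/wrist0.png

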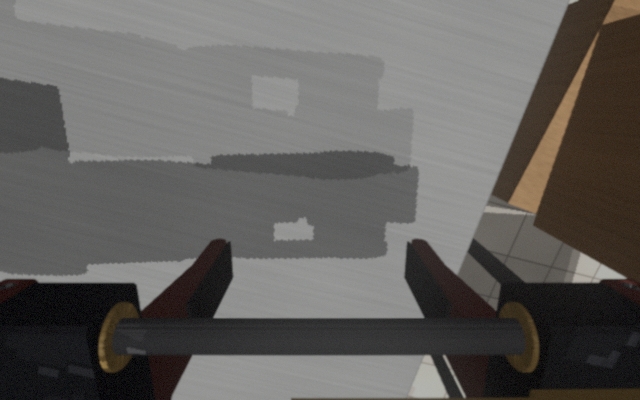

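The top view shows the green tub at about (316,185) and the red one at about (417,252), with red lying nearly along world x. Next I'll get rough yaws and plan wrist looks.

```bash
cat >> h.py <<'E'
def blob(c,which):
    a=c[0].astype(int);r,g,b=a[...,0],a[...,1],a[...,2]
    m=((r>90)&(r>2*g)&(r>2*b)) if which=='red' else ((g>60)&(g>1.6*r)&(g>1.6*b))
    m=m.astype(np.uint8);n,l,s,_=cv2.connectedComponentsWithStats(m)
    i=1+np.argmax(s[1:,4]);return (l==i).astype(np.uint8)
def lidrect(c,which,z=81):
    m=blob(c,which);ct=max(cv2.findContours(m,0,cv2.CHAIN_APPROX_NONE)[0],key=len).reshape(-1,2)
    P=ray(c,ct,z)[:,:2].astype(np.float32)
    (cx,cy),(w,h),an=cv2.minAreaRect(P)
    if w<h: an+=90;w,h=h,w
    an=(an+90)%180-90
    return np.round([cx,cy,w,h,an],2)
E
python3 - <<'E'
from h import *
for n in ['top','side']:
    c=cam(n)
    for w in ['red','green']: print(n,w,lidrect(c,w))
o=readout.get_obs();print(o['t']);R=cv2.Rodrigues(o['orientation'])[0];print(R.round(3))
c=cam('wrist');Rc=cv2.Rodrigues(c[3])[0];C=-Rc.T@c[4].ravel();print('cam',C,Rc.round(3),c[1],c[2])
print('cam in tool',R.T@(C-o['ee_pos']))
print(ray(c,[[320,200],[320,50],[100,120],[540,120]],81))
E
```

```text
top red [ 454.86 -226.26  156.92   60.19   -6.71]
top green [620.71  25.86 155.37  54.61  22.87]
side red [ 453.12 -229.73  160.     60.86   -6.58]
side green [617.65  22.12 159.93  59.37  23.15]
1.05
[[-0.     0.256 -0.967]
 [-0.    -0.967 -0.256]
 [-1.     0.     0.   ]]
cam [ 231.94142873 -584.69354058  386.05795185] [[ 0.256 -0.967  0.   ]
 [-0.93  -0.247  0.273]
 [-0.264 -0.07  -0.962]] [[348.57156554   0.         318.27938478]
 [  0.         348.57156554 204.69286382]
 [  0.           0.           1.        ]] [-0.00925455  0.          0.          0.          0.        ]
cam in tool [ 18.61953464  -0.40518021 -74.55888205]
[[ 152.87563565 -607.40722951   81.        ]
 [ 274.34585983 -575.00424729   81.        ]
 [ 173.09662594 -407.51857168   81.        ]
 [ 269.51960423 -770.90998192   81.        ]]
```

>>> {"op": "apply_moves", "data": {"commands": [[[0.012, 0.02, 0, -0.03], [0.04, 0.068, 0, -0.09], [0.073, 0.124, 0, -0.15], [0.106, 0.18, 0, -0.21], [0.139, 0.236, 0, -0.27], [0.172, 0.292, 0, -0.33], [0.204, 0.348, 0, -0.36], [0.225, 0.383, 0, -0.375]]], "gripper": 0.0878}}

```text
t: 2.1
ee_pos: [385.7, -219.2, 405.0]
orientation: [-2.162, 0.126, 2.161]
ft_force: [0.4, 0.6, -0.7]
width: 87.7
```

>>> {"op": "apply_moves", "data": {"commands": [[[0, 0, 0, 0], [0, 0, 0, 0]]]}}

```text
t: 2.35
ee_pos: [385.0, -221.2, 404.8]
orientation: [-2.162, 0.125, 2.162]
ft_force: [-0.7, 1.1, 0.6]
width: 88.1
```

```bash
python3 - <<'E'
from h import *
c=cam('wrist','w_red.png');print(lidrect(c,'red'))
print(models.place_of('wrist','red_rim'),models.place_of('wrist','red_tub'))
o=readout.get_obs();print(o['t'],o['ee_pos'],o['ft_force'])
import pickle;pickle.dump(c,open('cred.pkl','wb'))
E
```

```text
[ 463.66 -227.7   138.12   58.89   -6.56]
[] []
2.5 [ 384.49945029 -222.15196332  404.67301582] [ 0.49663521 -0.71081855 -0.62243868]
```

View pics/w_red.png

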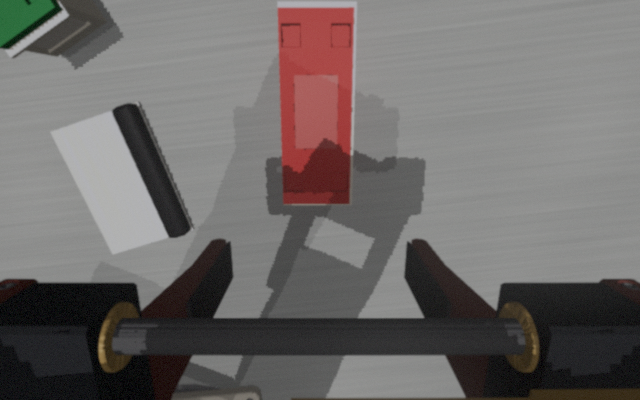

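```bash
python3 - <<'E'
import pickle,cv2,numpy as np
c=pickle.load(open('cred.pkl','rb'))
a=c[0]
A=cv2.resize(a[0:60,265:370],None,fx=7,fy=7,interpolation=cv2.INTER_CUBIC)
B=a[150:215,265:370];B=np.clip(B.astype(float)*1.7,0,255).astype(np.uint8);B=cv2.resize(B,None,fx=7,fy=7,interpolation=cv2.INTER_CUBIC)
cv2.imwrite('pics/zA.png',A[:,:,::-1]);cv2.imwrite('pics/zB.png',B[:,:,::-1])
E
```

```text
(no output)
```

View pics/zA.png

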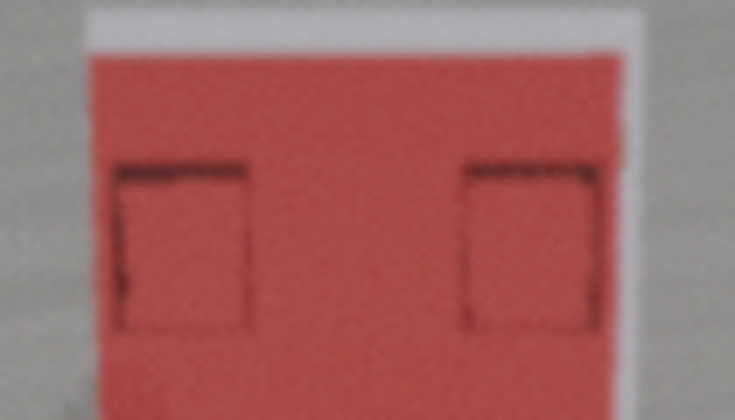

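View pics/zB.png

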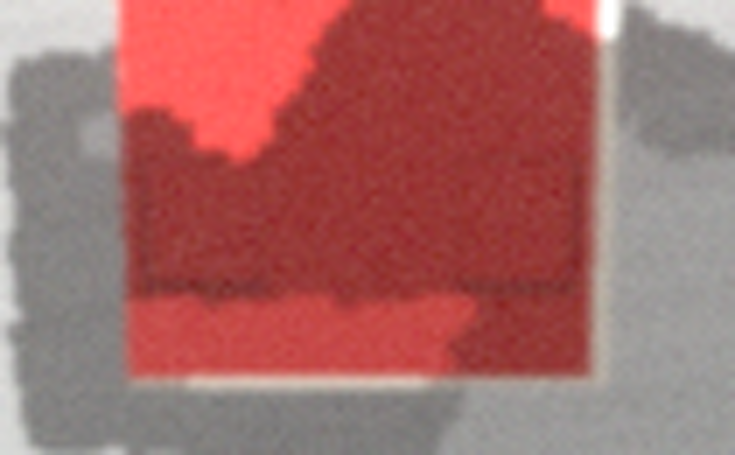

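```bash
cat >> h.py <<'E'
def zpt(x,y,ox,oy,s=7): return [(x+.5)/s-.5+ox,(y+.5)/s-.5+oy]
E
python3 - <<'E'
from h import *
import pickle
c=pickle.load(open('cred.pkl','rb'))
A=lambda x,y:zpt(x,y,265,0); B=lambda x,y:zpt(x,y,265,150)
L=ray(c,[A(90,55),A(624,53),B(595,376),B(128,378)],81)[:,:2]
print(L,L.mean(0));d=(L[0]+L[1]-L[2]-L[3])/2;print('len',np.hypot(*d),np.degrees(np.arctan2(d[1],d[0])),[np.hypot(*(L[i]-L[(i+1)%4])) for i in range(4)])
r=ray(c,[A(180,246),A(531,246)],81)[:,:2];print('rec',r,np.hypot(*(r[0]-r[1])))
u=d/np.hypot(*d);m=r.mean(0);print('lid centre from front recesses',m-60*u)
b=ray(c,[B(148,290),B(578,290)],81)[:,:2];print('back outer',b, 'centre', b.mean(0)+68.5*u)
# rim z=72
t=ray(c,[A(366,9)],72)[:,:2][0];q=ray(c,[B(360,388)],72)[:,:2][0]
print('rim len',np.dot(t-q,u),'centre',(t+q)/2,'lid off along x',np.dot(L.mean(0)-(t+q)/2,u))
# right rim edges
e=ray(c,[A(645,10),B(608,380)],72)[:,:2];dd=e[0]-e[1];print('rim ang',np.degrees(np.arctan2(dd[1],dd[0])),e)
E
```

```text
[[ 536.74873179 -206.32842729]
 [ 530.10409539 -265.93424323]
 [ 370.97787925 -248.23408732]
 [ 377.65079864 -187.9419672 ]] [ 453.87037627 -227.10968126]
len 160.13186210393175 -6.469702898993195 [np.float64(59.97503219309345), np.float64(160.10761437309702), np.float64(60.66026377654071), np.float64(160.15684265175264)]
rec [[ 516.08540027 -213.71023004]
 [ 511.49908347 -253.61450266]] 40.166967467115356
lid centre from front recesses [ 454.17434726 -226.90169758]
back outer [[ 388.99392293 -192.16294482]
 [ 382.66815238 -247.09434114]] centre [ 453.89480067 -227.34707317]
rim len 171.03111358313916 centre [ 455.22134425 -227.63735361] lid off along x -1.4018214107401512
rim ang -6.537831773242916 [[ 536.37139102 -269.80303325]
 [ 367.63018987 -250.46452903]]
```

Measured red lid: 160.1 × 60.3 mm, centre (453.9, −227.1), yaw −6.5°. This matches the known sizes. Next is the green tub, viewed from the same relative pose.

>>> {"op": "apply_moves", "data": {"commands": [[[0.012, 0.015, 0, 0.04], [0.045, 0.058, 0, 0.14], [0.08, 0.104, 0, 0.24], [0.115, 0.149, 0, 0.34], [0.148, 0.192, 0, 0.45], [0.17, 0.22, 0, 0.515], [0.17, 0.22, 0, 0.515], [0.17, 0.22, 0, 0.515]]]}}

```text
t: 3.5
ee_pos: [554.5, -2.4, 404.3]
orientation: [2.002, 0.403, -2.005]
ft_force: [-0.9, 0.3, -0.5]
width: 87.9
```

```bash
python3 - <<'E'
from h import *
c=cam('wrist','w_green.png');print(lidrect(c,'green'))
o=readout.get_obs();print(o['t'],o['ee_pos'],o['ft_force'])
import pickle;pickle.dump(c,open('cgr.pkl','wb'))
a=c[0]
cv2.imwrite('pics/gA.png',cv2.resize(a[0:60,265:370],None,fx=7,fy=7,interpolation=cv2.INTER_CUBIC)[:,:,::-1])
cv2.imwrite('pics/gB.png',cv2.resize(np.clip(a[150:220,265:370]*1.5,0,255).astype(np.uint8),None,fx=7,fy=7,interpolation=cv2.INTER_CUBIC)[:,:,::-1])
E
```

```text
[578.08  -4.96  11.43   5.94 -48.51]
3.55 [554.32964107  -2.58501811 404.40580048] [-1.02444195  0.20174323 -0.21780024]
```

View pics/w_green.png

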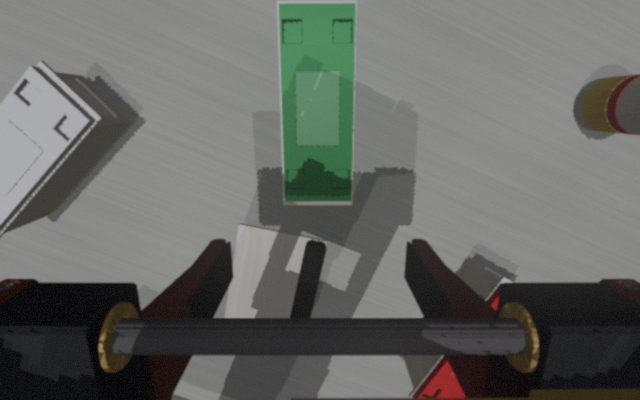

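View pics/gA.png

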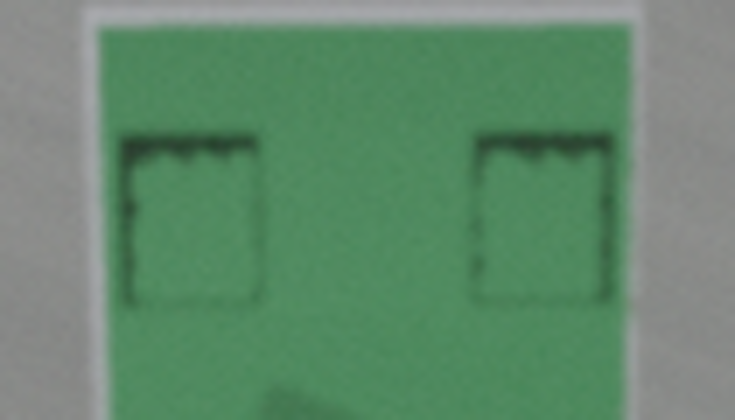

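View pics/gB.png

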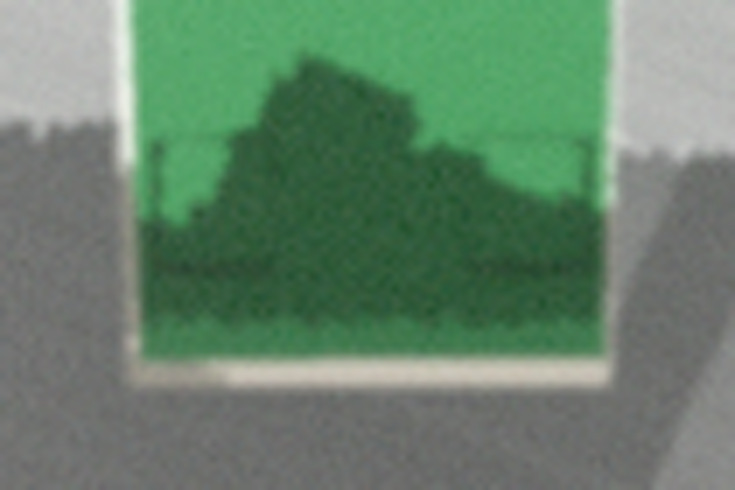

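```bash
python3 - <<'E'
from h import *
import pickle
c=pickle.load(open('cgr.pkl','rb'))
A=lambda x,y:zpt(x,y,265,0); B=lambda x,y:zpt(x,y,265,150)
for nm,pts,z in (('lid',[A(98,25),A(636,22),B(606,357),B(141,360)],81),('rim',[A(81,8),A(643,6),B(613,388),B(127,389)],72)):
    L=ray(c,pts,z)[:,:2];d=(L[0]+L[1]-L[2]-L[3])/2
    print(nm,L.mean(0),'yaw',np.degrees(np.arctan2(d[1],d[0])),[round(np.hypot(*(L[i]-L[(i+1)%4])),1) for i in range(4)])
o=readout.get_obs();R=cv2.Rodrigues(o['orientation'])[0];print(np.degrees(np.arctan2(-R[1,2],-R[0,2])),o['ee_pos'],R.round(3)[:,0])
E
```

```text
lid [620.04759058  26.20794605] yaw 23.01125229825764 [np.float64(60.1), np.float64(160.3), np.float64(60.2), np.float64(160.4)]
rim [618.62444725  26.19241592] yaw 23.038291066643307 [np.float64(64.5), np.float64(171.0), np.float64(65.0), np.float64(171.0)]
22.714338287024407 [554.32964107  -2.58501811 404.40580048] [-0.001 -0.    -1.   ]
```

>>> {"op": "apply_moves", "data": {"commands": [[[0.02, 0.009, 0, 0.006], [0.05, 0.022, -0.01, 0.006], [0.064, 0.029, -0.04, 0.006], [0.064, 0.029, -0.08, 0.006], [0.064, 0.029, -0.12, 0.006], [0.064, 0.029, -0.155, 0.006], [0.064, 0.029, -0.18, 0.006], [0.064, 0.029, -0.196, 0.006]]]}}

```text
t: 4.55
ee_pos: [618.3, 26.4, 207.6]
orientation: [1.999, 0.408, -2.002]
ft_force: [0.0, -0.0, -0.2]
width: 87.8
```

>>> {"op": "apply_moves", "data": {"commands": [[[0, 0, 0, 0], [0, 0, 0, 0]]]}}

```text
t: 4.8
ee_pos: [619.4, 27.5, 209.7]
orientation: [2.001, 0.409, -1.998]
ft_force: [0.3, -0.2, 0.1]
width: 87.6
```

```bash
python3 - <<'E'
from h import *
o=readout.get_obs();R=cv2.Rodrigues(o['orientation'])[0];print(o['t'],np.degrees(np.arctan2(-R[1,2],-R[0,2])),o['ee_pos'],o['ft_force'],o['moment'],o['width'])
cam('side','s1.png');cam('wrist','w1.png')
E
```

```text
4.8 23.158898860885515 [619.38986527  27.45257343 209.70913663] [ 0.34448146 -0.23151217  0.10818133] [-0.04305961 -0.04716617 -0.01381201] 87.60175050863
```

View pics/w1.png

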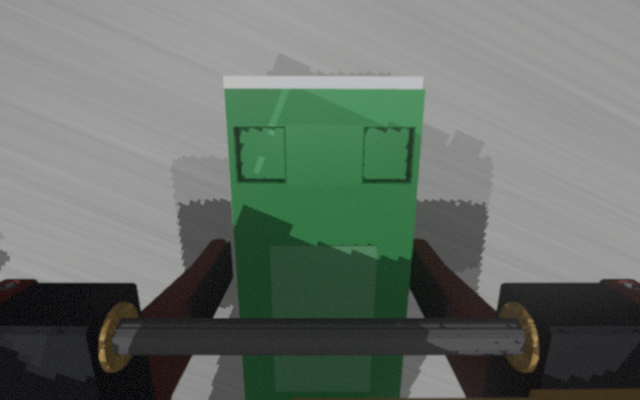

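The fingers straddle the tub evenly (left finger at column 225, right at 415), so I'll close and then lift slightly.

>>> {"op": "apply_moves", "data": {"commands": [[[0, 0, 0, 0], [0, 0, 0, 0], [0, 0, 0, 0], [0, 0, 0, 0], [0, 0, 0, 0], [0, 0, 0, 0]]], "gripper": 0.04}}

```text
t: 5.65
ee_pos: [619.3, 27.7, 209.0]
orientation: [1.999, 0.41, -1.998]
ft_force: [1.1, -3.2, 4.8]
width: 64.0
```

```bash
python3 - <<'E'
from h import *
o=readout.get_obs();R=cv2.Rodrigues(o['orientation'])[0];print(o['t'],np.degrees(np.arctan2(-R[1,2],-R[0,2])),o['ee_pos'],o['ft_force'],o['moment'],o['width'])
E
```

```text
5.65 23.19977333409699 [619.27690843  27.65988707 209.04657937] [ 1.07665507 -3.18914693  4.82915994] [-0.50309624 -0.1425002   0.11368212] 64.0394182706755
```

>>> {"op": "apply_moves", "data": {"commands": [[[0, 0, 0.004, 0], [0, 0, 0.014, 0], [0, 0, 0.03, 0], [0, 0, 0.05, 0], [0, 0, 0.072, 0], [0, 0, 0.092, 0], [0, 0, 0.1, 0], [0, 0, 0.1, 0]]]}}

```text
t: 6.65
ee_pos: [619.0, 27.8, 309.4]
orientation: [2.0, 0.41, -1.998]
ft_force: [-0.5, -0.2, -5.5]
width: 64.1
```

>>> {"op": "apply_moves", "data": {"commands": [[[0, 0, 0, 0], [0, 0, 0, 0], [0, 0, 0, 0]]]}}

```text
t: 7.02
ee_pos: [618.8, 27.8, 308.0]
orientation: [1.998, 0.41, -2.0]
ft_force: [0.2, -0.0, -5.6]
width: 63.7
```

```bash
python3 - <<'E'
from h import *
o=readout.get_obs();R=cv2.Rodrigues(o['orientation'])[0];print(o['t'],np.degrees(np.arctan2(-R[1,2],-R[0,2])),o['ee_pos'],o['ft_force'],o['moment'],o['width'])
print(R.T@o['moment'], R.T@o['ft_force'])
cam('side','s2.png');cam('wrist','w2.png')
E
```

```text
7.025 23.194079343834407 [618.8310697   27.82408223 308.00137858] [ 1.61649358e-01 -4.96042591e-03 -5.62018373e+00] [ 0.023357   -0.04483856  0.01115268] 63.68280872293186
[-0.01117834  0.05040884 -0.00379751] [ 5.61999102  0.07062353 -0.1527534 ]
```

View pics/s2.png

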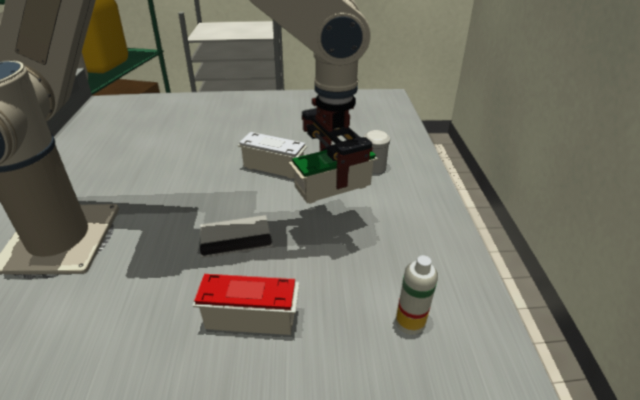

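View pics/w2.png

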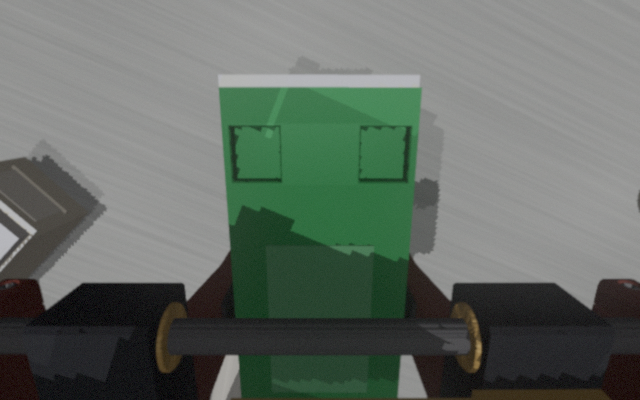

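```bash
python3 - <<'E'
from h import *
c=cam('wrist');a=c[0]
cv2.imwrite('pics/w2z.png',cv2.resize(a[60:200,205:435],None,fx=3.4,fy=3.4,interpolation=cv2.INTER_CUBIC)[:,:,::-1])
import pickle;pickle.dump(c,open('cheld.pkl','wb'))
for k in range(3):
    o=readout.get_obs();print(o['ee_pos'],o['t']);cam('top')
E
```

```text
[618.9637972   27.83306858 308.39691226] 7.175
[618.95713357  27.84464933 308.49287216] 7.225
[618.95843051  27.8500168  308.54569233] 7.275
```

View pics/w2z.png

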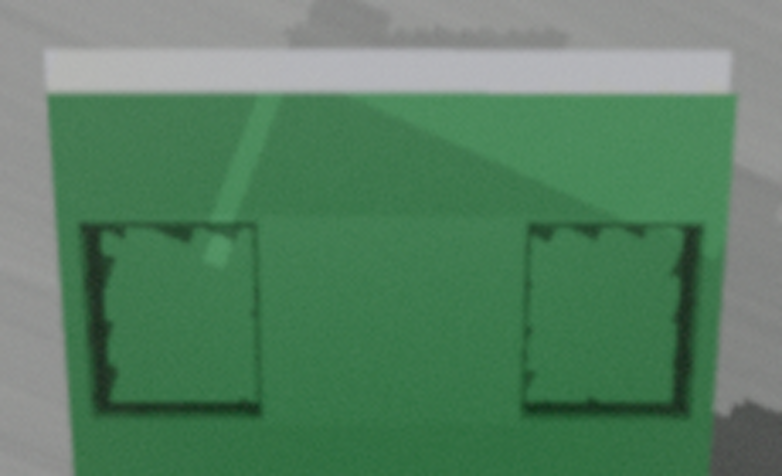

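```bash
python3 - <<'E'
from h import *
import pickle
c=pickle.load(open('cheld.pkl','rb'))
Z=lambda x,y:zpt(x,y,205,60,3.4)
o=readout.get_obs();R=cv2.Rodrigues(o['orientation'])[0];T=o['ee_pos']
yaw=np.arctan2(-R[1,2],-R[0,2]);u=np.array([np.cos(yaw),np.sin(yaw)]);v=np.array([-u[1],u[0]])
for z,p in ((171.5,[Z(45,48),Z(731,48)]),(180.5,[Z(48,93),Z(737,94)]),(168,[Z(45,48),Z(731,48)]),(174,[Z(45,48),Z(731,48)])):
    P=ray(c,p,z)[:,:2];e=P[1]-P[0]
    print(z,[( (q-T[:2])@u,(q-T[:2])@v) for q in P],'width',np.hypot(*e),'yaw',np.degrees(np.arctan2(e[0],-e[1]))*-1,np.degrees(yaw))
E
```

```text
171.5 [(np.float64(84.32723776208599), np.float64(32.458469686037546)), (np.float64(84.36359263921672), np.float64(-31.878154571875474))] width 64.3366345294885 yaw -23.226231790195307 23.193855506443565
180.5 [(np.float64(79.87790750765465), np.float64(30.04080052445854)), (np.float64(79.82979859642694), np.float64(-30.23651422287566))] width 60.27733394582521 yaw -23.14812624666179 23.193855506443565
168 [(np.float64(84.61624856919856), np.float64(33.406691739994606)), (np.float64(84.65368076389163), np.float64(-32.83644357471682))] width 66.24314589066833 yaw -23.226231790195254 23.193855506443565
174 [(np.float64(84.12080147129132), np.float64(31.781168218925366)), (np.float64(84.15638683587746), np.float64(-31.19366242698878))] width 62.974840700074346 yaw -23.2262317901953 23.193855506443565
```

>>> {"op": "apply_moves", "data": {"commands": [[[-0.004, -0.006, 0.006, -0.01], [-0.014, -0.022, 0.015, -0.04], [-0.03, -0.047, 0.022, -0.09], [-0.05, -0.078, 0.025, -0.16], [-0.073, -0.113, 0.025, -0.23], [-0.097, -0.15, 0.025, -0.31], [-0.119, -0.184, 0.025, -0.38], [-0.138, -0.214, 0.025, -0.44]]]}}

```text
t: 8.32
ee_pos: [479.1, -188.0, 334.6]
orientation: [-2.203, 0.044, 2.201]
ft_force: [0.5, -0.4, -5.7]
width: 63.6
```

>>> {"op": "apply_moves", "data": {"commands": [[[-0.014, -0.022, 0, -0.04], [-0.022, -0.035, 0, -0.068], [-0.0255, -0.04, 0, -0.078], [-0.026, -0.0412, 0, -0.078], [-0.026, -0.0412, 0, -0.078], [-0.026, -0.0412, 0, -0.078], [-0.026, -0.0412, 0, -0.078]]]}}

```text
t: 9.2
ee_pos: [455.2, -227.0, 333.6]
orientation: [-2.163, 0.122, 2.164]
ft_force: [0.6, -0.7, -4.8]
width: 63.6
```

```bash
cat > st.py <<'E'
from h import *
def st():
    P=[];F=[];M=[]
    for k in range(3):
        o=readout.get_obs();P.append(o['ee_pos']);F.append(o['ft_force']);M.append(o['moment']);cam('top') if k<2 else 0
    R=cv2.Rodrigues(o['orientation'])[0];yaw=np.arctan2(-R[1,2],-R[0,2])
    p=np.mean(P,0);u=np.array([np.cos(yaw),np.sin(yaw)]);v=np.array([-u[1],u[0]])
    tub=p[:2]-1.0*u+0.2*v;lid=np.array([453.9,-227.1]);e=tub-lid
    print('t',o['t'],'tcp',p.round(2),'dz',(P[-1]-P[0])[2].round(2),'yaw',np.degrees(yaw).round(2),'F',np.mean(F,0).round(2),'Mtool',(R.T@np.mean(M,0)).round(3),'w',round(o['width'],2))
    print('err along/across',(e@u).round(2),(e@v).round(2),'origin z',(p[2]-209).round(2),'tilt',R[:,0].round(4))
E
python3 - <<'E'
from st import *
st();cam('side','s3.png');cam('wrist','w3.png')
E
```

```text
t 9.3 tcp [ 455.17 -227.06  333.6 ] dz 0.03 yaw -6.46 F [ 0.47 -0.3  -5.45] Mtool [ 0.007 -0.012  0.018] w 63.79
err along/across 0.26 0.39 origin z 124.6 tilt [-1.e-04  1.e-04 -1.e+00]
```

View pics/s3.png

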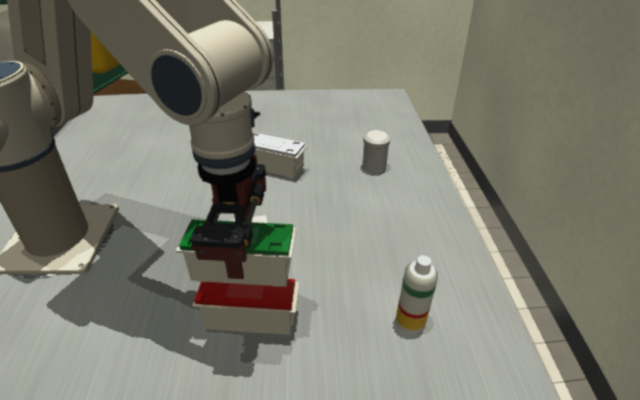

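View pics/w3.png

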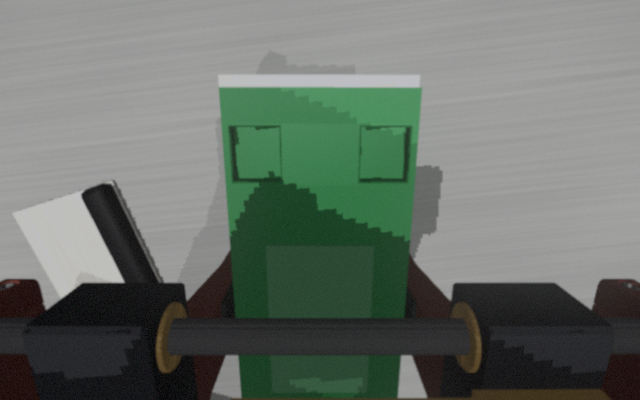

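>>> {"op": "apply_moves", "data": {"commands": [[[-0.0003, -0.0004, -0.006, 0], [-0.0003, -0.0004, -0.016, 0], [-0.0003, -0.0004, -0.026, 0], [-0.0003, -0.0004, -0.034, 0], [-0.0003, -0.0004, -0.038, 0], [-0.0003, -0.0004, -0.04, 0], [-0.0003, -0.0004, -0.04, 0], [-0.0003, -0.0004, -0.04, 0]]]}}

```text
t: 10.4
ee_pos: [454.8, -227.8, 293.9]
orientation: [-2.164, 0.123, 2.163]
ft_force: [1.1, 1.6, -5.0]
width: 63.8
```

```bash
python3 - <<'E'
from st import *
st()
E
```

```text
t 10.5 tcp [ 454.77 -227.82  293.94] dz 0.02 yaw -6.48 F [ 0.12  0.67 -5.74] Mtool [-0.011  0.01  -0.015] w 64.19
err along/across -0.05 -0.42 origin z 84.94 tilt [ 5.e-04 -2.e-04 -1.e+00]
```

>>> {"op": "apply_moves", "data": {"commands": [[[0, 0.0003, -0.001, 0], [0, 0.0003, -0.002, 0], [0, 0.0003, -0.003, 0], [0, 0.0003, -0.004, 0], [0, 0.0003, -0.0045, 0], [0, 0.0003, -0.005, 0], [0, 0.0003, -0.005, 0]]]}}

```text
t: 11.38
ee_pos: [454.7, -227.5, 288.7]
orientation: [-2.163, 0.123, 2.163]
ft_force: [0.2, 0.4, -5.7]
width: 64.2
```

```bash
python3 - <<'E'
from st import *
st()
E
```

```text
t 11.475 tcp [ 454.68 -227.46  288.66] dz 0.02 yaw -6.49 F [ 0.06  0.46 -5.5 ] Mtool [ 0.022 -0.008 -0.038] w 63.78
err along/across -0.19 -0.07 origin z 79.66 tilt [-0.  0. -1.]
```

>>> {"op": "apply_moves", "data": {"commands": [[[0, 0, -0.0005, 0], [0, 0, -0.001, 0], [0, 0, -0.0015, 0], [0, 0, -0.002, 0], [0, 0, -0.002, 0], [0, 0, -0.002, 0]]]}}

```text
t: 12.22
ee_pos: [454.7, -227.5, 286.7]
orientation: [-2.163, 0.123, 2.163]
ft_force: [-0.4, 1.1, -5.1]
width: 64.0
```

```bash
python3 - <<'E'
from st import *
st()
E
```

```text
t 12.325 tcp [ 454.68 -227.47  286.68] dz 0.02 yaw -6.48 F [-0.46  0.22 -5.55] Mtool [-0.008 -0.027 -0.022] w 63.58
err along/across -0.18 -0.08 origin z 77.68 tilt [ 0. -0. -1.]
```

>>> {"op": "apply_moves", "data": {"commands": [[[0, 0, -0.0005, 0], [0, 0, -0.001, 0], [0, 0, -0.0015, 0], [0, 0, -0.0018, 0], [0, 0, -0.0018, 0], [0, 0, -0.0018, 0]]]}}

```text
t: 13.08
ee_pos: [454.7, -227.5, 284.9]
orientation: [-2.163, 0.123, 2.163]
ft_force: [0.9, -0.1, -5.5]
width: 64.0
```

```bash
python3 - <<'E'
from st import *
st()
E
```

```text
t 13.175 tcp [ 454.66 -227.47  284.9 ] dz 0.02 yaw -6.49 F [ 0.54 -0.37 -5.79] Mtool [ 0.003 -0.023 -0.01 ] w 63.98
err along/across -0.2 -0.08 origin z 75.9 tilt [ 0. -0. -1.]
```

>>> {"op": "apply_moves", "data": {"commands": [[[0, 0, -0.0003, 0], [0, 0, -0.0006, 0], [0, 0, -0.0009, 0], [0, 0, -0.0012, 0], [0, 0, -0.0012, 0], [0, 0, -0.0012, 0]]]}}

```text
t: 13.92
ee_pos: [454.6, -227.5, 284.0]
orientation: [-2.163, 0.123, 2.163]
ft_force: [-3.1, 1.3, 4.3]
width: 64.2
```

```bash
python3 - <<'E'
from st import *
st();cam('side','s4.png')
E
```

```text
t 14.025 tcp [ 454.64 -227.47  283.99] dz -0.01 yaw -6.49 F [-2.99  1.18  4.53] Mtool [ 0.007 -0.397 -0.323] w 64.13
err along/across -0.22 -0.08 origin z 74.99 tilt [ 1.e-04 -0.e+00 -1.e+00]
```

View pics/s4.png

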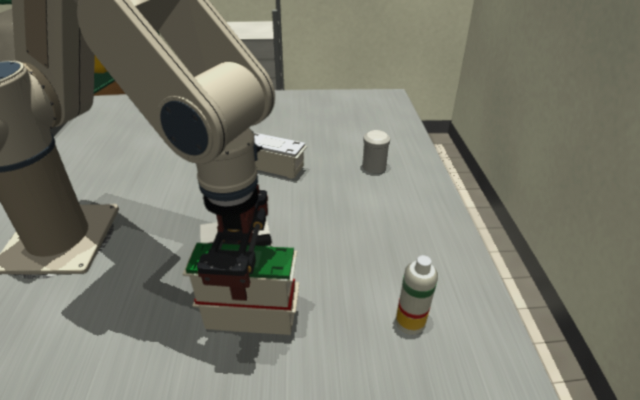

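Contact came at an origin height of 75.0 mm, which is the "home" value, with the tub level. I'll release it and check before withdrawing.

>>> {"op": "apply_moves", "data": {"commands": [[[0, 0, 0.0002, 0], [0, 0, 0.0002, 0], [0, 0, 0.0002, 0], [0, 0, 0.0002, 0]]], "gripper": 0.068}}

```text
t: 14.58
ee_pos: [454.7, -227.5, 283.8]
orientation: [-2.163, 0.123, 2.163]
ft_force: [0.2, -0.0, -0.0]
width: 67.8
```

>>> {"op": "apply_moves", "data": {"commands": [[[0, 0, 0, 0], [0, 0, 0, 0], [0, 0, 0, 0], [0, 0, 0, 0]]], "gripper": 0.0878}}

```text
t: 15.08
ee_pos: [454.7, -227.4, 283.9]
orientation: [-2.163, 0.123, 2.163]
ft_force: [-0.3, -0.1, 0.9]
width: 87.5
```

```bash
python3 - <<'E'
from st import *
st();c=cam('side','s5.png');cv2.imwrite('pics/s5z.png',cv2.resize(c[0][210:350,170:320],None,fx=4,fy=4,interpolation=cv2.INTER_CUBIC)[:,:,::-1]);cam('wrist','w5.png')
E
```

```text
t 15.175 tcp [ 454.67 -227.46  283.87] dz 0.03 yaw -6.48 F [-0.24 -0.15  0.64] Mtool [ 0.001 -0.012 -0.04 ] w 87.57
err along/across -0.2 -0.07 origin z 74.87 tilt [ 0. -0. -1.]
```

View pics/s5z.png

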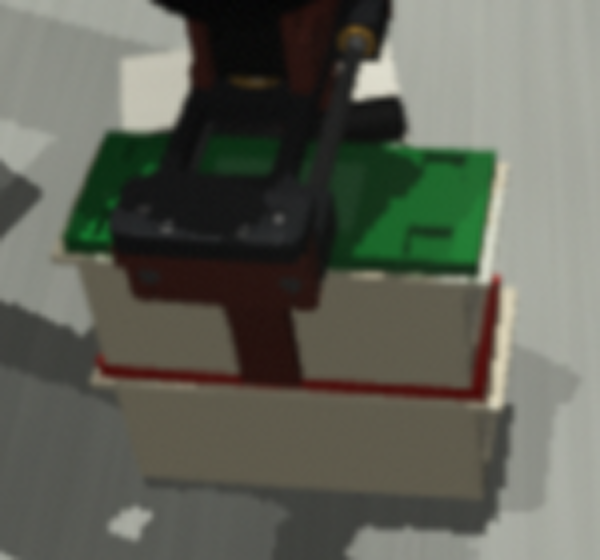

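View pics/w5.png

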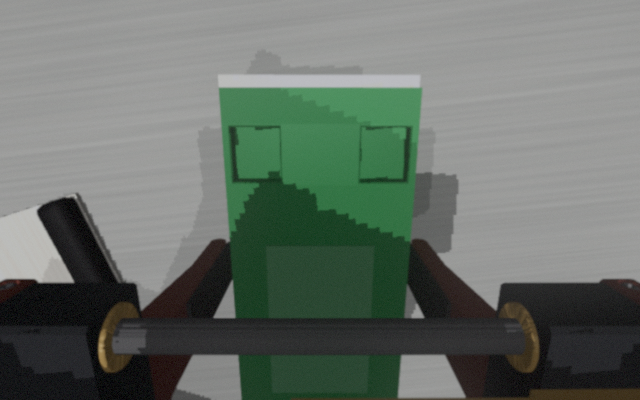

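The wrist view is unchanged by the release (rim still at row 74, columns 219–420), and the green tub sits down into the red lid evenly. Withdrawing straight up.

>>> {"op": "apply_moves", "data": {"commands": [[[0, 0, 0.006, 0], [0, 0, 0.02, 0], [0, 0, 0.04, 0], [0, 0, 0.06, 0], [0, 0, 0.08, 0], [0, 0, 0.1, 0], [0, 0, 0.12, 0], [0, 0, 0.13, 0]]]}}

```text
t: 16.27
ee_pos: [454.8, -227.5, 415.8]
orientation: [-2.166, 0.124, 2.161]
ft_force: [0.1, -0.8, -0.1]
width: 87.8
```

>>> {"op": "apply_moves", "data": {"commands": [[[-0.02, 0.002, 0.01, 0], [-0.045, 0.005, 0.01, 0], [-0.065, 0.007, 0.01, 0], [-0.07, 0.008, 0.01, 0], [-0.07, 0.008, 0.01, 0], [-0.07, 0.008, 0.01, 0]]]}}

```text
t: 17.02
ee_pos: [385.3, -219.7, 423.9]
orientation: [-2.164, 0.123, 2.163]
ft_force: [0.4, 0.8, -0.4]
width: 88.2
```

```bash
python3 - <<'E'
from st import *
st();c=cam('side','s6.png');cv2.imwrite('pics/s6z.png',cv2.resize(c[0][210:350,170:320],None,fx=4,fy=4,interpolation=cv2.INTER_CUBIC)[:,:,::-1]);
print('side',lidrect(c,'green',156))
c=cam('wrist','w6.png')
import pickle;pickle.dump(c,open('cfin.pkl','wb'))
c=cam('top','t6.png');print(lidrect(c,'green',156))
for l in ['white_tub','scraper','shaker','spray','red_tub']: print(l,[np.round(d['position']) for d in models.place_of('side',l)[:1]],[np.round(d['position']) for d in models.place_of('top',l)[:1]])
E
```

```text
t 17.125 tcp [ 385.23 -219.64  423.88] dz -0.1 yaw -6.47 F [-0.38  0.31  0.33] Mtool [-0.001  0.021 -0.066] w 87.75
err along/across -70.07 -0.12 origin z 214.88 tilt [ 1.e-04  0.e+00 -1.e+00]
side [ 468.43 -231.74  129.39   62.4    -6.89]
[ 471.28 -229.32  122.93   57.29   -6.27]
white_tub [array([476., 264.,  -0.])] [array([475., 264.,   1.])]
scraper [array([403.,  -5.,  -3.])] [array([403.,  -4.,  -4.])]
shaker [array([755., 257.,   1.])] [array([746., 259.,  -2.])]
spray [array([ 742., -246.,    5.])] [array([ 741., -247.,    1.])]
red_tub [array([ 458., -228.,   -1.])] [array([ 458., -226.,   -0.])]
```

View pics/s6z.png

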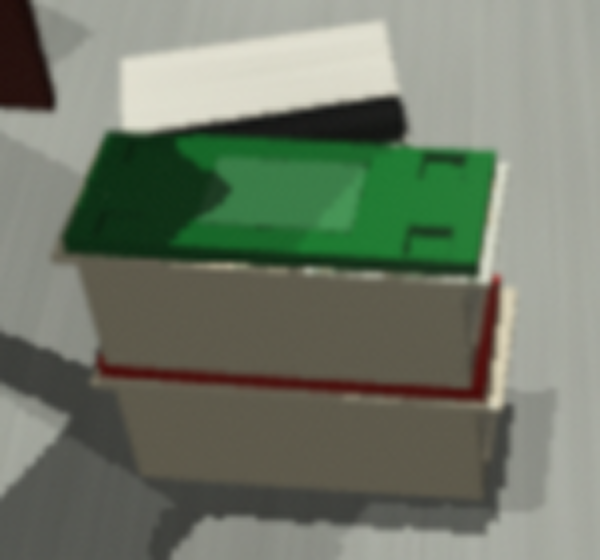

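View pics/w6.png

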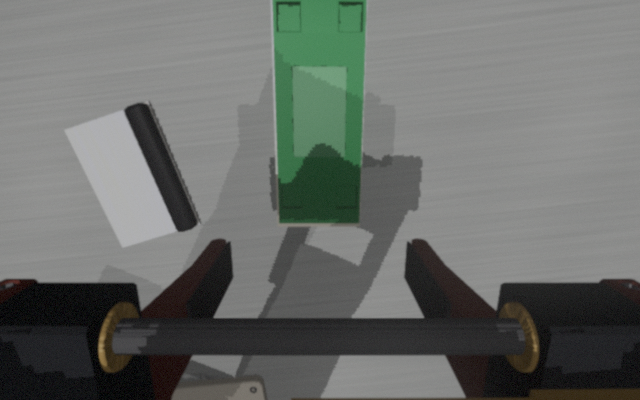

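Check against the home (75) and perched (81) hypotheses in the side view.

```bash
python3 - <<'E'
from h import *
c=cam('side')
Z=lambda x,y:zpt(x,y,170,210,4)
img=np.array([Z(497,152),Z(478,263),Z(66,245),Z(110,132)])
obj=np.array([[80,30,0],[80,-30,0],[-80,-30,0],[-80,30,0]],float)
from scipy.optimize import least_squares
def f(p): 
    R=cv2.Rodrigues(np.array([0,0,p[3]]))[0]@cv2.Rodrigues(np.array([p[4],p[5],0]))[0]
    return (proj(c,obj@R.T+p[:3])-img).ravel()
s=least_squares(f,[454,-227,156,-.113,0,0]);print(s.x.round(3),'rms',np.sqrt((s.fun**2).mean()))
for zz in (156,162):
    g=least_squares(lambda p:f([p[0],p[1],zz,p[2],0,0]),[454,-227,-.113]);print(zz,g.x.round(3),np.sqrt((g.fun**2).mean()).round(3))
# reference: bottom edge of green wall vs rim of red on near side
print(proj(c,[[454+72*.9936-.1127*32,-227-72*.1127-32*.9936,z] for z in (72,75,83,89)])*1, [Z(470,390),Z(470,400)])
E
```

```text
[ 4.53754e+02 -2.26116e+02  1.50917e+02 -1.13000e-01  2.30000e-02
 -1.10000e-02] rms 0.2643113566588769Traceback (most recent call last):
  File "<stdin>", line 12, in <module>
    return func(*args, **kwargs)
    vector_fun = VectorFunction(
        fun_wrapped,
    ...<6 lines>...
        workers=workers
    )
    self._update_fun()
    ~~~~~~~~~~~~~~~~^^
    self.f = self.fun_wrapped(xp_copy(self.x))
             ~~~~~~~~~~~~~~~~^^^^^^^^^^^^^^^^^
    return np.atleast_1d(self.fun(x))
                         ~~~~~~~~^^^
    return self.f(x, *self.args, **self.kwargs)
           ~~~~~~^^^^^^^^^^^^^^^^^^^^^^^^^^^^^^
  File "<stdin>", line 12, in <lambda>
  File "<stdin>", line 8, in f
cv2.error: OpenCV(4.12.0) /io/opencv/modules/calib3d/src/calibration_base.cpp:151: error: (-210:Unsupported format or combination of formats) The matrices must have 32f or 64f data type in function 'Rodrigues'
```

```bash
python3 -c "
from h import *
print(workorder.close_job())"
```

```text
the job is handed in; nothing more can be done
None
```

The green tub is stacked on the red one, lengthways the same way, and by my checks all four feet are home in the recesses. The job is handed in, with the arm clear of everything after about 17 s.

**How it went:** I measured the red lid and the green tub with the wrist camera; their sizes came out within about 1 mm of those given. I gripped the green tub across its walls, lifted it level, and lowered it in steps of 1 mm or less over the lid. It met no resistance until the feet touched down, so no sliding around was needed.

**Last checks:**
- **Seating:** contact came with the tub's origin 75.0 mm above the red tub's, which is the "feet home" height; perched on the lid would be 81 mm. The net upward force was about 5 N, roughly 10 N of contact.
- **Release:** the wrist view did not change when the fingers opened, so the tub neither dropped nor tilted. The side view shows an even, closed seam, and the green lid is still on.
- **Bystanders:** the white tub, scraper, shaker, spray can and red tub are where they were, to within the detector's noise of a few millimetres.

**Weaker checks:** my fit of the green lid from the side camera gave its top at about 151 mm where 156 mm was expected, and a tilt of about 1.5°. I put that down to reading corners off a coarse picture; it still argues against the tub being perched, which would put the lid top at 162 mm. A follow-up script comparing the two heights directly crashed and I did not rerun it.

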